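# Top up the truffle dish to three

## Robot

A 6-joint arm with a two-finger parallel gripper is mounted at the origin on a cart in front of the work surface, level with it; the furniture and walls round the work are solid. World frame = base frame: x ahead of the robot, y to its left, z up, the work surface at z = 0. Lengths are in m, angles in rad, forces in N, time in s.
With the tool pointing down it reaches from about 0.35 to 0.775 m from the base axis. Payload 5.5 kg.
Tool frame: the origin (TCP) lies on the centre line of the jaws, within the pads' length; the fingertips stand 11 mm ahead of it and the grasp point (between the pads) lies 8 mm behind it; z points along the fingers, y is the line along which they close (so a half turn about z gives the same grasp; the last joint's range is limited). The gripper opens to 85 mm and grips with 20 to 120 N. Pads are 22 mm wide; open, the fingers measure 114 mm over their backs; the gripper's body (76 mm by 85 mm) begins 54 mm behind the grasp point. The pads swing forward as they close: fully open they stand 13 mm farther back than shut.
Start: joints at [-1.255, 0.313, 0.046, 1.304, 0, 1.431], TCP at [0.253, -0.516, 0.242] pointing down, gripper open.
Joint ranges: [-2.76, 2.76], [-0.86, 1.69], [-1.03, 1.26], [-2.2, 2.34], [-1.47, 1.5], [-3.14, 3.14]. Speed limits (rad/s): [2.57, 2.57, 3.14, 3.14, 3.14, 3.14].

## Interface

Orientations are given as a unit quaternion [w, x, y, z].
In Python, from workcell import get_state, eyes, env gives the robot as it stands.
- The arm moves only by the shell command python3 -m inch 'ROWS' [OPENING] [FORCE]. ROWS is JSON, one flat list of numbers, 4 for each row, row after row: the shift along the tool's x, y, z in cm, then the turn about the tool's z in rad. A call has exactly 5 rows; each row shifts and turns the commanded pose from where the row before left it, along the tool's axes as they then stand; what a row does not reach is not made up. A row lasts 1/12 s, in which the tool goes at most 41.7 mm and 7.16 degrees, less where a joint would pass 70% of its speed; a pose out of reach is approached as far as the arm can. A call is refused whole if a number of a shift passes 4.17 or a number of a turn 0.125, either way. A call with a gripper value outside its range is refused whole. OPENING is the opening, from -1 (shut) to 1 (fully open), set as the call begins (- or left out, the last holds). The fingers move at their own pace and stop on an object; FORCE is the grip in N (left out, the last holds). Time passes only in rows, so rows that do not move let the fingers close, or fill a call up. It gives the time, the measured TCP pose, the force, the opening and the grip force at its end, in the units of the state.
- get_state(): the state, without advancing time (a new reading comes with each control period).
- eyes.read_camera(name): name is "scene" or "top" or "wrist"; returns the picture (384x512x3 uint8, red, green, blue); there is no depth.
- eyes.camera_info(name): a dict with "fovy" (degrees; the focal length in pixels is half the picture's height over the tangent of half this angle, whatever the lens; pixels are square), "cx", "cy" (the principal point, pixels), "D" ([k1, k2, p1, p2, k3] as OpenCV has them; the pictures are not rectified), "xyz" and "orientation" of the camera in the world. Camera axes: x right, y down, z forward; pixel columns grow to the right and rows downward; lengths in m; the calibration is good to about 2 mm. A picture is of the moment at which its call begins: read the wrist's pose just before it. camera_info takes no time and is no camera call; for the wrist camera it gives the pose at the moment of the call.
- env.hand_in(): hands the job in; it is judged then, once.
The state is a dict: "clock": time; "joint_pos": joint angles; "qvel": joint speeds; "tau": joint torques, N m; "tcp_pos": TCP position; "orientation": TCP orientation; "wrist_force": force on the tool from outside, world axes, zero at the start; "ft_torque": the same for the moment, N m; "finger_gap": finger opening in m; "grip_force": force on a finger pad.
Only numpy, scipy, OpenCV 4.12 (cv2) and the standard library are available. Lean on these libraries where they do the work, as an engineer would, in place of code of your own. Each camera call takes 0.05 s, during which the arm holds its last target. There are 200 camera calls.

## Task

One of the two white dishes already holds a single truffle: pick up the red cup, hold its spout close above that dish and tip it gradually until two more truffles have rolled out, so that the dish holds exactly three, then bring the cup upright with the other two still in it and stand it back on its cork mat and let go. Do not touch the truffles with the gripper, and leave the dishes, the creamer tub in the other dish, the mug, the jar and the tape roll where they are.

Things in the scene. Friction and masses are not known exactly. Their poses are not given: they have to be found in the camera images.
- cup: red pouring cup with parallel flat sides and a white sloping floor, open on top and, above its lip, in front; holds four truffles in single file. 107 mm long (x from -54 to +53 mm), 42 mm wide (y), 84 mm high, about 250 g empty (varies). Origin on its underside, z up, +x the pouring direction. Tip it about its y axis, +x end down
- cup_grip (a point): middle of the cup between the dark rubber patches on its two upright side walls (outer faces 42 mm apart), at x = -14, z = 62 mm in the cup; the place to pinch it from above, across its width
- cup_spout (a point): middle of the cup's lip edge, 53 mm ahead (+x) of its origin, 56 mm up. From lip to rear the floor has four flats, falling to the rear by 14 degrees; 26 degrees; 38 degrees; 50 degrees, a truffle on each. Tipped past a flat's slope, its truffle rolls out over the lip within about 0.5 s: the first at 14 to 18 degrees of tilt, the second at 26 to 30, and so on; the cup gets 0.39 N lighter each time
- cup_pocket (a point): point in the cup's rear half, 26 mm behind (-x) its origin, 34 mm up; the two rearmost truffles lie with their centres within 20 mm of it when the cup is upright (truffles not out roll back to the rear)
- mat: fixed round cork mat, 128 mm across, 4 mm thick, on which the cup stands at the start; origin at the centre of its underside
- dish_a: loose round white ceramic dish, 90 mm across the rim, 42 mm high, inner floor 5 mm up, inner radius 36 mm (floor) to 41 mm (rim), 350 g; origin at the centre of its underside, z up. The one on the robot's left; farther left stands a tall fixed coffee brewer: keep arm and wrist to its right
- dish_b: loose round white ceramic dish, 90 mm across the rim, 42 mm high, inner floor 5 mm up, inner radius 36 mm (floor) to 41 mm (rim), 350 g; origin at the centre of its underside, z up. Exactly like the other; the one on the robot's right.
- dish_a_in (a point): on the axis of dish_a, 30 mm above its underside
- dish_b_in (a point): on the axis of dish_b, 30 mm above its underside
- truffle_0: loose ball, a gold-foil chocolate truffle with small red end spots, 30 mm in diameter, 40 g; origin at its centre, its axes mean nothing. The one that already lies in one of the dishes at the start, in either.
- truffle_1: loose ball, a gold-foil chocolate truffle with small red end spots, 30 mm in diameter, 40 g; origin at its centre, its axes mean nothing. In the cup at the start, number 1 from the lip.
- truffle_2: loose ball, a gold-foil chocolate truffle with small red end spots, 30 mm in diameter, 40 g; origin at its centre, its axes mean nothing. In the cup at the start, number 2 from the lip.
- truffle_3: loose ball, a gold-foil chocolate truffle with small red end spots, 30 mm in diameter, 40 g; origin at its centre, its axes mean nothing. In the cup at the start, number 3 from the lip.
- truffle_4: loose ball, a gold-foil chocolate truffle with small red end spots, 30 mm in diameter, 40 g; origin at its centre, its axes mean nothing. In the cup at the start, number 4 from the lip.
- creamer_tub: small sealed creamer tub with a light blue lid, 42x37x24 mm, in the other dish at the start; origin at the centre of its underside
- mug: bystander: orange mug, 81x113x101 mm, loose, between the mat and the brewer
- honey_jar: bystander: yellow jar with orange lid, 65 mm across, 118 mm high, loose, behind the mat
- tape_roll: bystander: roll of beige tape lying flat, 94 mm across, 25 mm high, loose, right of the mat
Mind the look-alikes: they are no part of the job. What is shaped like the truffle_0 but black or pink is not meant.

How it is judged:
By the outcome, as a careful person would: the job done as asked, in the order asked, and still so for the second after the job is handed in, with the robot touching nothing.
It also fails if it takes over 51 s, if anything falls off the work surface, if the arm or the gripper's body presses on something with over 40 N, if the wrist force passes 120 N, or if a joint passes its speed limit or range.

## Working session

There is one attempt and no reset: what is moved stays moved. The work goes in short steps, Python scripts to look and compute and a shell command to move; the robot and the scene stay as the last step left them, time stands still between calls to the robot, and variables do not carry over. Pictures are saved under pics/ and viewed, at most 10 in all, crops included, and the job is handed in when it is done.

```bash
mkdir -p pics; ls; python3 - <<'E'
from workcell import get_state, eyes, env
import cv2, numpy as np
ims=[]
for n in("scene","top"):
    im=eyes.read_camera(n); np.save(f"pics/{n}0.npy",im); cv2.imwrite(f"pics/{n}0.png",im[:,:,::-1]); print(n,eyes.camera_info(n))
print(get_state()); print(eyes.camera_info("wrist"))
E
```

```text
pics
scene {'fovy': 51.094482817298214, 'cx': 258.60823187853396, 'cy': 195.52066780677708, 'D': array([0.01301533, 0.        , 0.        , 0.        , 0.        ]), 'xyz': array([-0.19600631, -0.08222709,  0.50003734]), 'orientation': array([ 0.25979515, -0.4637128 ,  0.72858006, -0.4320278 ])}
top {'fovy': 52.078202913983354, 'cx': 261.5825654687274, 'cy': 194.80127850721007, 'D': array([-0.11221786,  0.        ,  0.        ,  0.        ,  0.        ]), 'xyz': array([ 0.41406701, -0.43552992,  0.90579671]), 'orientation': array([-0.02939002,  0.71382403, -0.69958519,  0.0131164 ])}
{'clock': 0.1, 'joint_pos': array([-1.25460029e+00,  3.13926848e-01,  4.50954997e-02,  1.30360059e+00,
        2.74175568e-05,  1.43121458e+00]), 'qvel': array([-0.00042688, -0.00257994,  0.00217447,  0.00132102, -0.00102436,
       -0.00030761]), 'tau': array([ 1.42005865e-03, -4.81722057e+01,  2.99245906e+01,  1.25856537e-02,
       -2.00529271e-04, -7.09913408e-06]), 'tcp_pos': array([ 0.25296386, -0.51588203,  0.24149834]), 'orientation': array([-8.15825889e-04,  9.74145187e-01,  2.25921414e-01, -5.84687074e-05]), 'wrist_force': array([-0.03764377,  0.09321596,  0.37314789]), 'ft_torque': array([-0.03122784, -0.00687447, -0.02004136]), 'grip_force': 0.0, 'finger_gap': 0.08544947210814052}
{'fovy': 68.14802147408683, 'cx': 252.42569466685293, 'cy': 188.7603050390712, 'D': array([-0.01340809,  0.        ,  0.        ,  0.        ,  0.        ]), 'xyz': array([ 0.31241153, -0.48660593,  0.37400687]), 'orientation': array([ 0.11219467,  0.84082928, -0.52471083, -0.07139348])}
```

View pics/scene0.png

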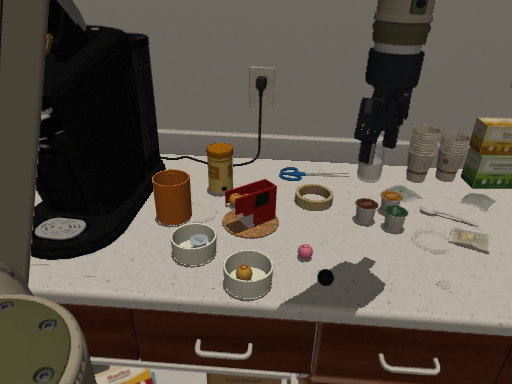

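View pics/top0.png

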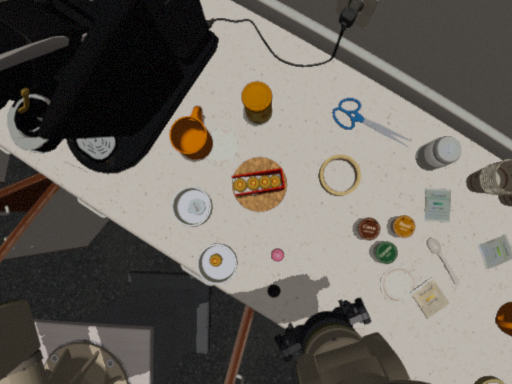

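The scene view shows the front dish (248,275) holding the gold truffle and the rear-left dish (194,243) holding the creamer tub. The black ball (326,277) and pink ball (305,252) are decoys on the table. In the top view the cup runs from (233,184), the open lip, to (285,178), the red rear wall; the dishes are at (193,207) and (218,262).

```bash
cat > h.py <<'E'
import numpy as np, cv2
from scipy.spatial.transform import Rotation as R
from workcell import get_state, eyes
def q2R(q): return R.from_quat([q[1],q[2],q[3],q[0]])
def K(i):
    f=192/np.tan(np.radians(i["fovy"])/2); return np.array([[f,0,i["cx"]],[0,f,i["cy"]],[0,0,1.]])
def ray(i,uv):
    n=cv2.undistortPoints(np.array(uv,float).reshape(-1,1,2),K(i),i["D"])[:,0]
    return q2R(i["orientation"]).apply(np.c_[n,np.ones(len(n))])
def plane(i,uv,z):
    d=ray(i,uv); return i["xyz"]+d*((z-i["xyz"][2])/d[:,2])[:,None]
def proj(i,P):
    p=q2R(i["orientation"]).inv().apply(np.atleast_2d(P)-i["xyz"])
    return cv2.projectPoints(p,np.zeros(3),np.zeros(3),K(i),i["D"])[0][:,0]
def st():
    s=get_state(); T=q2R(s["orientation"]).as_matrix()
    print("t",round(s["clock"],2),"p",s["tcp_pos"].round(4),"q",s["joint_pos"].round(3),"F",s["wrist_force"].round(1),"gap",round(s["finger_gap"],4),"grip",round(s["grip_force"],1));print(T.round(3)); return s,T
E
python3 - <<'E'
from h import *
i=eyes.camera_info("top"); im=np.load("pics/top0.npy"); hsv=cv2.cvtColor(im,cv2.COLOR_RGB2HSV)
H,S,V=[hsv[...,k].astype(int) for k in range(3)]
def blobs(m,box):
    mm=np.zeros(m.shape,np.uint8); x0,y0,x1,y1=box; mm[y0:y1,x0:x1]=m[y0:y1,x0:x1]
    n,l,s,c=cv2.connectedComponentsWithStats(mm); k=1+np.argmax(s[1:,4]); return (l==k).astype(np.uint8),s[k],c[k]
red=((H<6)|(H>174))&(S>170)&(V>60)
m=np.zeros(red.shape,np.uint8); m[155:215,225:292]=red[155:215,225:292]
pts=cv2.findNonZero(m).reshape(-1,2).astype(float); print("red px",len(pts))
w=plane(i,pts,.088)[:,:2].astype(np.float32)
r=cv2.minAreaRect(w); print("cup rect",r, cv2.boxPoints(r).round(3).tolist())
w2=((S<40)&(V>150))
for name,(u,v) in dict(a=(193,207),b=(218,262)).items():
    g=cv2.cvtColor(im,cv2.COLOR_RGB2GRAY)[v-28:v+28,u-28:u+28]
    c=cv2.HoughCircles(cv2.resize(g,None,fx=4,fy=4,interpolation=cv2.INTER_CUBIC),cv2.HOUGH_GRADIENT,1,200,param1=80,param2=20,minRadius=56,maxRadius=96)
    print(name,c/4+[u-28,v-28,0], plane(i,[c[0,0,:2]/4+[u-28,v-28]],.042))
for n,p,z in [("truffle0",(216,260),.02),("mat",(259,184),.004),("mug",(188,138),.1),("jar",(257,96),.118),("tape",(339,175),.025),("black",(274,291),.015),("pink",(278,255),.015),("brewer1",(217,40),.2),("brewer2",(150,160),.1),("lip",(233,184),.07)]:
    print(n,plane(i,[p],z).round(3))
cv2.imwrite("pics/c1.png",cv2.resize(im[150:290,160:300,::-1],None,fx=4,fy=4,interpolation=cv2.INTER_CUBIC))
E
```

```text
red px 228
cup rect ((0.4900871515274048, -0.4092699885368347), (0.04387841373682022, 0.10281386226415634), 9.863054275512695) [[0.46000000834465027, -0.3619999885559082], [0.47699999809265137, -0.46399998664855957], [0.5210000276565552, -0.4560000002384186], [0.503000020980835, -0.35499998927116394]]
a [[[192.125      206.875       18.85000038]]] [[ 0.43608277 -0.26176992  0.042     ]]
b [[[216.875 263.125  19.25 ]]] [[ 0.31368367 -0.32004568  0.042     ]]
truffle0 [[ 0.318 -0.315  0.02 ]]
mat [[ 0.493 -0.408  0.004]]
mug [[ 0.579 -0.26   0.1  ]]
jar [[ 0.665 -0.403  0.118]]
tape [[ 0.515 -0.588  0.025]]
black [[ 0.251 -0.447  0.015]]
pink [[ 0.332 -0.454  0.015]]
brewer1 [[ 0.747 -0.329  0.2  ]]
brewer2 [[ 0.531 -0.181  0.1  ]]
lip [[ 0.486 -0.354  0.07 ]]
```

View pics/c1.png

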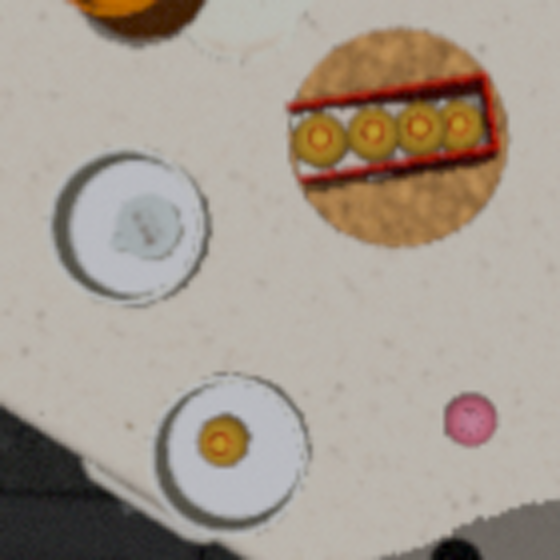

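```bash
python3 -m inch --help 2>&1 | tail -15
```

```text
invalid input: not JSON, or not a number
```

The gold truffle (crop 223,440) is in dish_b, the right-hand and nearer dish; the black and pink balls are decoys, and dish_a holds the light-blue tub. The cup's lip points to +y. The rows carry no tilt, so I'll check how the arm behaves at its reach limit in free space, since a pose out of reach is only "approached".

```bash
python3 -m inch '[0,-4,0,0, 0,-4,0,0, 0,-4,0,0, 0,-4,0,0, 0,-4,0,0]'; python3 -c "
from h import *;st()"; python3 -m inch '[0,-4,0,0, 0,-4,0,0, 0,-4,0,0, 0,-4,0,0, 0,0,0,0]'; python3 -c "
from h import *;st()"
```

```text
clock: 0.52
tcp_pos: [0.1643, -0.3347, 0.2415]
orientation: [-0.001, 0.974, 0.226, -0.0]
wrist_force: [-0.1, -0.3, 0.8]
finger_gap: 0.0855
grip_force: 0.0
t 0.52 p [ 0.1643 -0.3347  0.2415] q [-1.331 -0.079 -0.406  1.245 -0.     1.355] F [-0.1 -0.3  0.8] gap 0.0855 grip 0.0
[[ 0.898  0.44  -0.   ]
 [ 0.44  -0.898  0.001]
 [ 0.    -0.001 -1.   ]]
clock: 0.93
tcp_pos: [0.0932, -0.1865, 0.2416]
orientation: [-0.001, 0.974, 0.225, -0.0]
wrist_force: [0.6, -0.0, -0.5]
finger_gap: 0.0853
grip_force: 0.0
t 0.93 p [ 0.0932 -0.1865  0.2416] q [-1.500e+00 -4.350e-01 -6.480e-01  1.360e+00 -1.000e-03  1.187e+00] F [ 0.6 -0.  -0.5] gap 0.0853 grip 0.0
[[ 0.898  0.439 -0.001]
 [ 0.439 -0.898  0.002]
 [ 0.    -0.002 -1.   ]]
```

```bash
python3 -m inch '[0,0,4,0, 0,0,4,0, 0,0,2,0, 0,0,2,0, 0,0,0,0]' >/dev/null; python3 -c "
from h import *;st()"; python3 -m inch '[0,-2,0,0, 0,-2,0,0, 0,-2,0,0, 0,-2,0,0, 0,0,0,0]'>/dev/null; python3 -c "
from h import *;st()
i=eyes.camera_info('top');print(proj(i,[[.09,-.19,0]]))"
```

```text
t 1.35 p [ 0.0944 -0.19    0.1193] q [-1.496 -0.348 -0.911  1.014  0.     1.19 ] F [ 0.   0.2 -0.8] gap 0.0856 grip 0.0
[[ 0.898  0.44  -0.   ]
 [ 0.44  -0.898  0.006]
 [ 0.002 -0.005 -1.   ]]
t 1.77 p [ 0.0589 -0.1188  0.1226] q [-1.756e+00 -5.990e-01 -1.001e+00  1.169e+00 -1.000e-03  9.330e-01] F [ 0.1  0.5 -0.3] gap 0.0856 grip 0.0
[[ 0.9    0.437 -0.   ]
 [ 0.437 -0.9    0.001]
 [ 0.    -0.001 -1.   ]]
[[162.03355754 355.05576634]]
```

```bash
python3 -m inch '[0,0,1,0, 0,0,1,0, 0,0,1,0, 0,0,1,0, 0,0,0,0]' >/dev/null; python3 -c "
from h import *;st()"; python3 -m inch '[0,0,1,0, 0,0,1,0, 0,0,1,0, 0,0,1,0, 0,0,0,0]' >/dev/null; python3 -c "
from h import *;st()"
```

```text
t 2.18 p [ 0.0644 -0.1314  0.104 ] q [-1.684 -0.52  -1.025  1.076 -0.004  0.999] F [-0.4  0.3  0. ] gap 0.0856 grip 0.0
[[ 0.897  0.442 -0.003]
 [ 0.442 -0.897  0.011]
 [ 0.002 -0.011 -1.   ]]
t 2.6 p [ 0.071  -0.1443  0.0918] q [-1.615 -0.435 -1.026  1.006 -0.009  1.069] F [-0.   0.3 -0.5] gap 0.0852 grip 0.0
[[ 0.897  0.441 -0.008]
 [ 0.441 -0.897  0.027]
 [ 0.005 -0.028 -1.   ]]
```

```bash
python3 -m inch '[0,0,-2,0, 0,0,-2,0, 0,0,-2,0, 0,0,0,0, 0,0,0,0]' >/dev/null; python3 -c "
from h import *;st()"; python3 -m inch '[0,0,-4,0, 0,0,-4,0, 0,4,0,0, 0,4,0,0, 0,4,0,0]' >/dev/null; python3 -c "
from h import *;st()"
```

```text
t 3.02 p [ 0.0711 -0.1463  0.1526] q [-1.614 -0.494 -0.892  1.196 -0.009  1.072] F [ 0.2  0.2 -0.7] gap 0.0853 grip 0.0
[[ 0.898  0.44  -0.008]
 [ 0.44  -0.898  0.024]
 [ 0.003 -0.025 -1.   ]]
t 3.43 p [ 0.1255 -0.2568  0.2288] q [-1.396 -0.235 -0.562  1.267 -0.004  1.29 ] F [-1.  -0.1  1.2] gap 0.0855 grip 0.0
[[ 0.898  0.439 -0.008]
 [ 0.439 -0.898  0.023]
 [ 0.003 -0.024 -1.   ]]
```

The tilt the arm takes on at its reach limit stays in the commanded pose. So I can give the tool a fixed lean there, towards the cup's +x. Gripping the cup with that lean and turning about the tool's z then tips the cup gradually, up to twice the lean. First I'll turn the tool into the cup's frame (tool x along the pouring direction), then push at the near limit.

```bash
python3 -m inch '[0,0,3,-0.12, 0,0,3,-0.12, 0,0,3,-0.12, 0,0,3,-0.12, 0,0,3,-0.12]' >/dev/null; python3 -m inch '[0,0,0,-0.12, 0,0,0,-0.12, 0,0,0,-0.12, 0,0,0,-0.12, 0,0,0,-0.12]' >/dev/null; python3 -c "
from h import *;st()"; python3 -m inch '[4,0,0,-0.08, 2,0,2,0, 2,0,2,0, 2.5,0,2.5,0, 2.5,0,2.5,0]' >/dev/null; python3 -c "
from h import *;st()"
```

```text
t 4.27 p [ 0.1231 -0.25    0.0777] q [-1.401 -0.107 -0.866  0.841 -0.003  0.08 ] F [-0.1  0.1  0.6] gap 0.0848 grip 0.0
[[-0.091  0.996 -0.008]
 [ 0.995  0.091  0.029]
 [ 0.029 -0.006 -1.   ]]
t 4.68 p [ 0.1323 -0.1572  0.0417] q [-1.255 -0.167 -1.028  0.786 -0.011  0.153] F [-0.4  2.4  0.3] gap 0.0858 grip 0.0
[[-0.161  0.986 -0.034]
 [ 0.984  0.163  0.069]
 [ 0.073 -0.022 -0.997]]
```

```bash
python3 -m inch '[0,-3,0,0, 0,-3,0,0, 3.5,0,1.5,0, 3.5,0,1.5,0, 3.5,0,1.5,0]' >/dev/null; python3 -c "
from h import *;st()"
```

```text
t 5.1 p [ 0.084  -0.1093  0.0818] q [-1.437 -0.355 -1.028  1.027 -0.039 -0.023] F [ 1.3 -0.9 -0.3] gap 0.0857 grip 0.0
[[-0.155  0.986 -0.056]
 [ 0.979  0.161  0.122]
 [ 0.13  -0.036 -0.991]]
```

```bash
python3 -m inch '[-2,-1.5,4,0, -1,-1.5,3,0, 1,0,3.5,0, 2.5,0,2.5,0, 2.5,0,2.5,0]' >/dev/null; python3 -c "
from h import *;st()"
```

```text
t 5.52 p [ 0.0865 -0.1441  0.0256] q [-1.418 -0.06  -1.028  0.818 -0.057 -0.003] F [ 0.7 -0.8  0. ] gap 0.0856 grip 0.0
[[-0.152  0.984 -0.089]
 [ 0.965  0.167  0.202]
 [ 0.213 -0.055 -0.975]]
```

```bash
python3 -m inch '[-1,-4,-2,0, -2,-3,-1,0, 3,-1,1.5,0, 3,-1,1.5,0, 3,-1,1.5,0]' >/dev/null; python3 -c "
from h import *;st()"
```

```text
t 5.93 p [-0.012  -0.1325  0.0641] q [-1.917 -0.223 -1.028  0.957 -0.161 -0.496] F [-0.6 -0.4  0.3] gap 0.0852 grip 0.0
[[-0.153  0.984 -0.087]
 [ 0.958  0.17   0.23 ]
 [ 0.241 -0.048 -0.969]]
```

```bash
python3 -m inch '[-2,0,3,0, 1,-1,3,0, 2.5,-1,2.5,0, 2.5,-1,2.5,0, 0,0,0,0]' >/dev/null; python3 -c "
from h import *;s,T=st()
i=eyes.camera_info('wrist');print('cam in tool',(T.T@(i['xyz']-s['tcp_pos'])).round(3),(q2R(s['orientation']).inv()*q2R(i['orientation'])).as_matrix().round(3))"
```

```text
t 6.35 p [-0.0558 -0.1468  0.0279] q [-2.066 -0.042 -1.027  0.812 -0.207 -0.627] F [0.1 0.1 0.9] gap 0.0854 grip 0.0
[[-0.143  0.987 -0.076]
 [ 0.943  0.159  0.291]
 [ 0.299 -0.03  -0.954]]
cam in tool [ 0.067 -0.    -0.132] [[-0.001 -0.965 -0.263]
 [ 1.    -0.001 -0.001]
 [ 0.    -0.263  0.965]]
```

```bash
cat >> h.py <<'E'
def to(P):
    s,T=st(); print("tool shift cm",(T.T@(np.array(P)-s["tcp_pos"])*100).round(2))
E
python3 -m inch '[-1,0,-3.9,0, -1,0,-3.9,0, -1,0,-3.9,0, -1,0,-3.9,0, -1,1,-3.9,0]' >/dev/null; python3 -c "
from h import *;to([.492,-.42,.2])"
```

```text
t 6.77 p [-0.0216 -0.2494  0.2001] q [-1.812 -0.054 -0.533  1.361 -0.144 -0.379] F [-0.4 -1.3 -0.9] gap 0.0856 grip 0.0
[[-0.146  0.986 -0.076]
 [ 0.943  0.162  0.291]
 [ 0.299 -0.029 -0.954]]
tool shift cm [-23.57  47.9   -8.85]
```

```bash
python3 -m inch '[-1.5,3,-0.6,0, -1.5,3,-0.6,0, -1.5,3,-0.6,0, -1.7,3.5,-0.65,0, -1.7,3.5,-0.65,0]' >/dev/null;  python3 -m inch '[-1.7,3.5,-0.65,0, -1.7,3.5,-0.65,0, -1.7,3.5,-0.65,0, -1.7,3.5,-0.65,0, -1.7,3.5,-0.65,0]' >/dev/null; python3 -m inch '[-1.7,3.5,-0.65,0, -1.7,3.5,-0.65,0, -1.7,3.5,-0.65,0, -1.7,3.5,-0.65,0, 0,0,0,0]' >/dev/null;python3 -c "
from h import *;to([.492,-.42,.2])
i=eyes.camera_info('wrist');im=eyes.read_camera('wrist');np.save('pics/w1.npy',im)
hsv=cv2.cvtColor(im,cv2.COLOR_RGB2HSV);H,S,V=[hsv[...,k].astype(int) for k in range(3)]
m=(((H<6)|(H>174))&(S>150)&(V>60)).astype(np.uint8)
print(m.sum()); cv2.imwrite('pics/w1.png',im[:,:,::-1])
print(proj(i,[[.4924,-.4228,.088],[.481,-.357,.06],[.499,-.462,.088]]))
"
```

```text
t 8.02 p [ 0.4936 -0.4164  0.1951] q [-0.882  0.718  0.539  1.673  0.126  0.508] F [-1.4  0.2 -1.5] gap 0.0851 grip 0.0
[[-0.15   0.986 -0.078]
 [ 0.942  0.167  0.293]
 [ 0.302 -0.029 -0.953]]
tool shift cm [-0.17 -0.23 -0.57]
1038
[[254.11588731 234.21493034]
 [254.44073717 163.45137278]
 [254.13798769 279.41462036]]
```

View pics/w1.png

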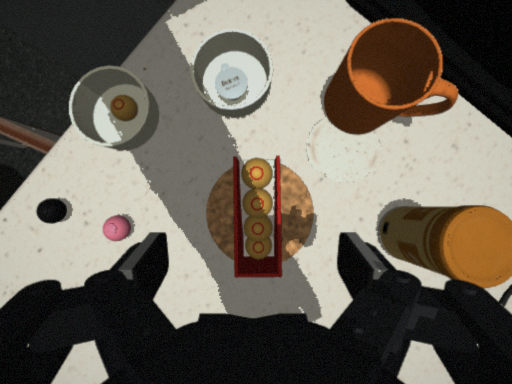

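The wrist view shows the cup centred at about u = 258, with its rear top edge at v ≈ 276, the wall ends at v ≈ 157 and its long axis almost vertical in the picture. The gold truffle is in the left dish (123,107) and the tub in the other (231,82).

```bash
python3 -c "
from h import *
i=eyes.camera_info('wrist')
P=plane(i,[(235,276),(281,276),(236,157),(278,156)],.088)[:,:2];print(P.round(4))
r=P[:2].mean(0);f=P[2:].mean(0);d=(f-r)/np.linalg.norm(f-r);print('len',np.linalg.norm(f-r),'dir',d,np.degrees(np.arctan2(d[1],d[0])))
o=r+.054*d;g=o-.014*d;print('origin',o,'grip',g)
s,T=st();tz=T[:,2];tcp=np.r_[g,.066]+.008*tz;print(tcp);to(tcp);to(tcp+[0,0,.05])
print('toolx heading',np.degrees(np.arctan2(T[1,0],T[0,0])))
for u,v,n in [(231,75,'a'),(110,105,'b')]:print(n,plane(i,[(u,v)],.042))
im=np.load('pics/w1.npy');g=cv2.cvtColor(im,cv2.COLOR_RGB2GRAY)
for n,(x0,y0,x1,y1) in dict(a=(180,20,285,125),b=(58,56,160,158)).items():
  c=cv2.HoughCircles(cv2.medianBlur(g[y0:y1,x0:x1],3),cv2.HOUGH_GRADIENT,1,200,param1=100,param2=15,minRadius=34,maxRadius=44);print(n,c+[x0,y0,0],plane(i,[c[0,0,:2]+[x0,y0]],.042))
"
```

```text
[[ 0.4785 -0.4612]
 [ 0.5187 -0.4542]
 [ 0.4615 -0.3563]
 [ 0.4988 -0.3493]]
len 0.1065316016359243 dir [-0.1728673   0.98494512] 99.95457204967697
origin [ 0.48923749 -0.40450655] grip [ 0.49165763 -0.41829578]
t 8.07 p [ 0.4906 -0.4155  0.196 ] q [-0.884  0.713  0.532  1.674  0.125  0.507] F [-1.   0.6  0.5] gap 0.0855 grip 0.0
[[-0.149  0.986 -0.08 ]
 [ 0.941  0.166  0.294]
 [ 0.303 -0.031 -0.953]]
[ 0.49101788 -0.41594628  0.05837959]
t 8.07 p [ 0.4906 -0.4155  0.196 ] q [-0.884  0.713  0.532  1.674  0.125  0.507] F [-1.   0.6  0.5] gap 0.0855 grip 0.0
[[-0.149  0.986 -0.08 ]
 [ 0.941  0.166  0.294]
 [ 0.303 -0.031 -0.953]]
tool shift cm [-4.22  0.47 13.09]
t 8.07 p [ 0.4906 -0.4155  0.196 ] q [-0.884  0.713  0.532  1.674  0.125  0.507] F [-1.   0.6  0.5] gap 0.0855 grip 0.0
[[-0.149  0.986 -0.08 ]
 [ 0.941  0.166  0.294]
 [ 0.303 -0.031 -0.953]]
tool shift cm [-2.7   0.31  8.33]
toolx heading 99.00843955888199
a [[ 0.43587029 -0.26268761  0.042     ]]
b [[ 0.30989907 -0.31548683  0.042     ]]
a [[[231.5         69.5         37.59999847]]] [[ 0.43537566 -0.25659709  0.042     ]]
b [[[108.5        105.5         40.09999847]]] [[ 0.30833969 -0.31628727  0.042     ]]
```

```bash
python3 -m inch '[-0.9,0.13,2.6,0, -0.9,0.1,2.6,0, -0.9,0.1,2.6,0, -0.9,0.1,2.6,0, 0,0,0,0]' >/dev/null; python3 -m inch '[-0.4,0.05,1.3,0, -0.4,0.05,1.3,0, 0,0,0,0, 0,0,0,0, 0,0,0,0]' >/dev/null; python3 -c "
from h import *;to([.4919,-.4178,.0584])"
```

```text
t 8.9 p [ 0.4891 -0.4193  0.0657] q [-0.889  0.765  0.308  1.392  0.124  0.505] F [ 0.5 -0.6 -0.3] gap 0.0855 grip 0.0
[[-0.147  0.986 -0.076]
 [ 0.943  0.163  0.289]
 [ 0.298 -0.029 -0.954]]
tool shift cm [-0.12  0.33  0.72]
```

```bash
python3 -m inch '[-0.1,0.3,0.6,0, 0,0,0,0, 0,0,0,0, 0,0,0,0, 0,0,0,0]' - >/dev/null; python3 -m inch '[0,0,0,0, 0,0,0,0, 0,0,0,0, 0,0,0,0, 0,0,0,0]' -1 45; python3 -m inch '[0,0,0,0, 0,0,0,0, 0,0,0,0, 0,0,0,0, 0,0,0,0]'; python3 -c "
from h import *;to([.4919,-.4178,.0584])"
```

```text
clock: 9.73
tcp_pos: [0.4923, -0.4184, 0.0585]
orientation: [-0.124, 0.641, 0.752, 0.087]
wrist_force: [1.7, 0.4, 1.8]
finger_gap: 0.042
grip_force: 47.0
clock: 10.15
tcp_pos: [0.4922, -0.4184, 0.0585]
orientation: [-0.124, 0.641, 0.752, 0.087]
wrist_force: [2.8, -1.3, 5.1]
finger_gap: 0.0422
grip_force: 47.4
t 10.15 p [ 0.4922 -0.4184  0.0585] q [-0.885  0.772  0.304  1.38   0.125  0.509] F [ 2.8 -1.3  5.1] gap 0.0422 grip 47.4
[[-0.147  0.986 -0.075]
 [ 0.943  0.163  0.289]
 [ 0.297 -0.028 -0.954]]
tool shift cm [ 0.06 -0.02  0.03]
```

```bash
cat > plan.py <<'E'
from h import *
Rg=R.from_matrix([[-.147,.986,-.075],[.943,.163,.289],[.297,-.028,-.954]]); Tg=np.array([.4922,-.4184,.0585])
Rc=R.from_euler('z',99.9,degrees=True); Oc=np.array([.491,-.407,.004])
Rct=Rg.inv()*Rc; oct_=Rg.inv().apply(Oc-Tg)      # cup in tool
D=np.array([.3125,-.3185]); 
box=np.array([[x,y,z] for x in np.linspace(-.054,.053,40) for y in np.linspace(-.021,.021,9) for z in np.linspace(0,.056,15)])
def pose(phi,off=.026,clr=.008):
    Rt=Rg*R.from_euler('z',-phi); C=Rt*Rct; m=C.as_matrix()
    eff=np.degrees(np.arctan2(-m[2,0],m[2,2])); roll=np.degrees(np.arcsin(m[2,1])); h=m[:2,0]/np.linalg.norm(m[:2,0])
    lip=D-off*h
    b=C.apply(box-[.053,0,.056]); xy=b[:,:2]+lip-D; near=np.linalg.norm(xy,axis=1)<.049
    hz=max((.042+clr-b[near,2]).max(), .06)
    t=np.r_[lip,hz]-C.apply([.053,0,.056])-Rt.apply(oct_)
    return t,Rt,eff,roll,np.degrees(np.arctan2(h[1],h[0])),hz
E
python3 - <<'E'
from plan import *
for off in (.02,.03,.036):
  print("off",off)
  for deg in range(60,181,15):
    t,Rt,e,r,h,z=pose(np.radians(deg),off); print(deg,t.round(3),"eff %.1f roll %.1f head %.0f lipz %.3f"%(e,r,h,z))
E
python3 -m inch '[0.6,0,-1.9,0, 0.6,0,-1.9,0, 0.6,0,-1.9,0, 0.6,0,-1.9,0, 0.6,0,-1.9,0]'
```

```text
off 0.02
60 [ 0.39  -0.352  0.115] eff 7.2 roll -15.6 head 157 lipz 0.109
75 [ 0.395 -0.332  0.119] eff 11.3 roll -17.7 head 171 lipz 0.109
90 [ 0.395 -0.312  0.123] eff 15.9 roll -18.7 head -175 lipz 0.108
105 [ 0.389 -0.292  0.126] eff 20.6 roll -18.4 head -161 lipz 0.106
120 [ 0.379 -0.275  0.129] eff 25.1 roll -17.0 head -146 lipz 0.105
135 [ 0.364 -0.26   0.131] eff 28.9 roll -14.5 head -131 lipz 0.103
150 [ 0.345 -0.25   0.128] eff 31.9 roll -11.1 head -115 lipz 0.096
165 [ 0.324 -0.245  0.128] eff 33.8 roll -7.0 head -98 lipz 0.094
180 [ 0.302 -0.245  0.125] eff 34.7 roll -2.6 head -81 lipz 0.090
off 0.03
60 [ 0.399 -0.356  0.115] eff 7.2 roll -15.6 head 157 lipz 0.109
75 [ 0.405 -0.334  0.119] eff 11.3 roll -17.7 head 171 lipz 0.109
90 [ 0.405 -0.311  0.123] eff 15.9 roll -18.7 head -175 lipz 0.108
105 [ 0.399 -0.289  0.123] eff 20.6 roll -18.4 head -161 lipz 0.103
120 [ 0.387 -0.269  0.117] eff 25.1 roll -17.0 head -146 lipz 0.093
135 [ 0.37  -0.253  0.113] eff 28.9 roll -14.5 head -131 lipz 0.084
150 [ 0.349 -0.241  0.113] eff 31.9 roll -11.1 head -115 lipz 0.081
165 [ 0.32
[... 190 characters left out ...]
 0.109
75 [ 0.411 -0.335  0.119] eff 11.3 roll -17.7 head 171 lipz 0.109
90 [ 0.411 -0.311  0.112] eff 15.9 roll -18.7 head -175 lipz 0.097
105 [ 0.405 -0.287  0.105] eff 20.6 roll -18.4 head -161 lipz 0.085
120 [ 0.392 -0.266  0.102] eff 25.1 roll -17.0 head -146 lipz 0.077
135 [ 0.374 -0.248  0.102] eff 28.9 roll -14.5 head -131 lipz 0.073
150 [ 0.352 -0.235  0.103] eff 31.9 roll -11.1 head -115 lipz 0.071
165 [ 0.326 -0.229  0.102] eff 33.8 roll -7.0 head -98 lipz 0.068
180 [ 0.299 -0.23   0.102] eff 34.7 roll -2.6 head -81 lipz 0.067
clock: 10.57
tcp_pos: [0.493, -0.4164, 0.1564]
orientation: [-0.127, 0.641, 0.752, 0.086]
wrist_force: [-0.1, -0.3, -2.7]
finger_gap: 0.042
grip_force: 46.2
```

```bash
cat >> plan.py <<'E'
A=np.array([.4365,-.26])
def pose2(phi,off,clr=.008):
    t,Rt,e,r,h,z=pose(phi,off,clr); C=Rt*Rct
    P=C.apply(box)+Rt.apply(oct_)+t; n=np.linalg.norm(P[:,:2]-A,axis=1)<.05
    return t,Rt,e,r,h,z,(P[n,2].min() if n.any() else 9)
def rows(t0,R0,t1,turns):
    # equal world steps from t0 to t1 with given tool-z turns per row
    out=[];n=len(turns)
    for k in turns:
        s=R0.inv().apply((t1-t0)/n)*100; out+=[*s.round(2),k]; R0=R0*R.from_euler('z',k)
    return out
def cur():
    s=get_state(); q=q2R(s["orientation"]); d=(Rg.inv()*q).as_rotvec(); print("t",s["clock"],"phi deg",np.degrees(-d[2]).round(1),"drift",np.degrees(d[:2]).round(2),"p",s["tcp_pos"].round(4),"F",s["wrist_force"].round(2),"grip",round(s["grip_force"],1),"q",s["joint_pos"].round(2)); return s["tcp_pos"],q,-d[2]
E
python3 - <<'E'
from plan import *
p,q,f=cur()
for off in (.02,.03):
  for deg in (70,90,110,135): 
    x=pose2(np.radians(deg),off); print(off,deg,x[0].round(4),"eff,roll,head,lipz,zmin over dish_a",np.round(x[2:],3))
t=pose2(np.radians(69),.02)[0]; t[2]=.17; print(rows(p,q,t,[-.12]*10))
E
```

```text
t 10.5667 phi deg -0.1 drift [0.29 0.27] p [ 0.493  -0.4164  0.1564] F [-0.09 -0.31 -2.69] grip 46.2 q [-0.88  0.73  0.46  1.59  0.12  0.51]
0.02 70 [ 0.3938 -0.3391  0.1178] eff,roll,head,lipz,zmin over dish_a [ 9.89400e+00 -1.71460e+01  1.65959e+02  1.09000e-01  9.00000e+00]
0.02 90 [ 0.3949 -0.3121  0.1229] eff,roll,head,lipz,zmin over dish_a [ 1.59240e+01 -1.87020e+01 -1.75362e+02  1.08000e-01  7.00000e-02]
0.02 110 [ 0.3865 -0.2862  0.1274] eff,roll,head,lipz,zmin over dish_a [ 2.21560e+01 -1.80940e+01 -1.56269e+02  1.06000e-01  6.80000e-02]
0.02 135 [ 0.3639 -0.2602  0.1314] eff,roll,head,lipz,zmin over dish_a [ 2.88880e+01 -1.44640e+01 -1.31125e+02  1.03000e-01  9.20000e-02]
0.03 70 [ 0.4035 -0.3416  0.1178] eff,roll,head,lipz,zmin over dish_a [ 9.89400e+00 -1.71460e+01  1.65959e+02  1.09000e-01  9.00000e+00]
0.03 90 [ 0.4049 -0.3112  0.1229] eff,roll,head,lipz,zmin over dish_a [ 1.59240e+01 -1.87020e+01 -1.75362e+02  1.08000e-01  6.80000e-02]
0.03 110 [ 0.3957 -0.2822  0.1203] eff,roll,head,lipz,zmin over dish_a [ 2.21560e+01 -1.80940e+01 -1.56269e+02  9.90000e-02  5.70000e-02]
0.03 135 [ 0.3704 -0.2526  0.1131] eff,roll,head,lipz,zmin over dish_a [ 2.88880e+01 -1.44640e+01 -1.31125e+02  8.40000e-02  6.80000e-02]
[np.float64(0.9), np.float64(-0.86), np.float64(0.17), -0.12, np.float64(1.0), np.float64(-0.75), np.float64(0.17), -0.12, np.float64(1.08), np.float64(-0.62), np.float64(0.17), -0.12, np.float64(1.15), np.float64(-0.49), np.float64(0.17), -0.12, np.float64(1.2), np.float64(-0.35), np.float64(0.17), -0.12, np.float64(1.23), np.float64(-0.2), np.float64(0.17), -0.12, np.float64(1.25), np.float64(-0.05), np.float64(0.17), -0.12, np.float64(1.24), np.float64(0.1), np.float64(0.17), -0.12, np.float64(1.22), np.float64(0.24), np.float64(0.17), -0.12, np.float64(1.19), np.float64(0.39), np.float64(0.17), -0.12]
```

```bash
python3 -m inch '[0.9,-0.86,0.17,-0.06, 1,-0.75,0.17,-0.12, 1.08,-0.62,0.17,-0.12, 1.15,-0.49,0.17,-0.12, 1.2,-0.35,0.17,-0.12]' >/dev/null;  python3 -m inch '[1.23,-0.2,0.17,-0.12, 1.25,-0.05,0.17,-0.12, 1.24,0.1,0.17,-0.12, 1.22,0.24,0.17,-0.12, 1,0.3,0.15,-0.06]' >/dev/null; python3 - <<'E'
from plan import *
p,q,f=cur()
t=pose2(np.radians(80),.02)[0]; print(t.round(3),np.round(rows(p,q,t,[-.06]*5),2).tolist())
im=eyes.read_camera("top"); cv2.imwrite("pics/t2.png",cv2.resize(im[130:330,150:350,::-1],None,fx=3,fy=3,interpolation=cv2.INTER_CUBIC))
E
```

```text
t 11.4 phi deg 62.1 drift [0.1  0.39] p [ 0.3986 -0.3362  0.1701] F [-0.68 -0.62 -3.69] grip 46.2 q [-0.92  0.47  0.05  1.44  0.11 -0.61]
[ 0.396 -0.326  0.12 ] [-0.05, -0.08, 1.01, -0.06, -0.04, -0.08, 1.01, -0.06, -0.04, -0.08, 1.01, -0.06, -0.03, -0.08, 1.01, -0.06, -0.03, -0.09, 1.01, -0.06]
```

View pics/t2.png

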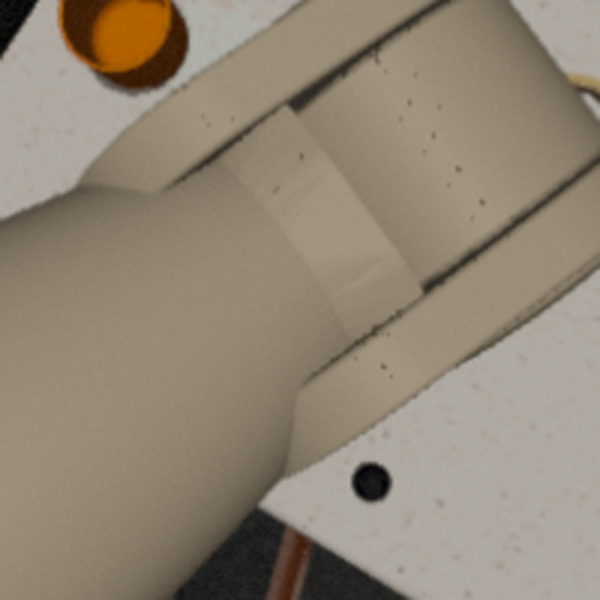

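The arm hides the work from the top camera, so I'll use the wrist camera while pouring.

```bash
python3 -m inch '[-0.05,-0.08,1.01,-0.06, -0.04,-0.08,1.01,-0.06, -0.04,-0.08,1.01,-0.06, -0.03,-0.08,1,-0.06, 0,0,0.5,-0.06]' >/dev/null; python3 - <<'E'
from plan import *
p,q,f=cur(); i=eyes.camera_info("wrist")
im=eyes.read_camera("wrist"); im2=eyes.read_camera("scene")
cv2.imwrite("pics/w2.png",np.hstack([cv2.resize(im,(460,345)),im2[190:340,130:320].repeat(2,0).repeat(2,1)[:300].copy() if 0 else cv2.resize(im2[200:320,140:300],(340,345))])[:,:,::-1])
t,Rt,e,r,h,z,za=pose2(f,.02); C=q*Rct; lip=p+q.apply(oct_)+C.apply([.053,0,.056]); m=C.as_matrix()
print("lip now",lip.round(4),"eff",np.degrees(np.arctan2(-m[2,0],m[2,2])).round(1))
for deg in (88,94): 
    t=pose2(np.radians(deg),.02)[0]; n=max(1,int(np.ceil((np.radians(deg)-f)/.05))); print(deg,n,t.round(3),np.round(rows(p,q,t,[-(np.radians(deg)-f)/n]*n),3).tolist())
E
```

```text
t 11.8667 phi deg 79.1 drift [0.03 0.42] p [ 0.3965 -0.3268  0.1248] F [-1.04  0.55 -4.29] grip 46.1 q [-0.91  0.48 -0.05  1.33  0.12 -0.9 ]
lip now [ 0.3334 -0.3204  0.1135] eff 12.2
88 4 [ 0.395 -0.315  0.122] [0.03, 0.27, 0.15, -0.039, 0.02, 0.27, 0.15, -0.039, 0.01, 0.27, 0.15, -0.039, -0.0, 0.27, 0.15, -0.039]
94 6 [ 0.394 -0.307  0.124] [0.05, 0.31, 0.12, -0.043, 0.03, 0.32, 0.12, -0.043, 0.02, 0.32, 0.12, -0.043, 0.0, 0.32, 0.12, -0.043, -0.01, 0.32, 0.12, -0.043, -0.02, 0.32, 0.12, -0.043]
```

View pics/w2.png

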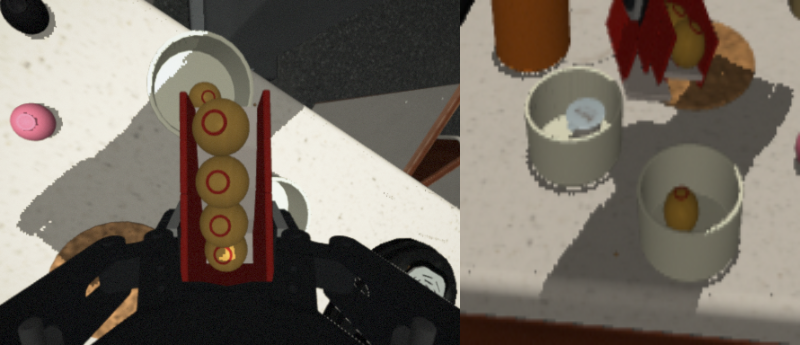

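The picture shows all four truffles in line in the cup, with the lip over the near part of the dish that holds the single truffle (wrist half, dish at about (200,85)). The tub dish lies clear below the cup. I'll check the dish position from this view.

```bash
python3 - <<'E'
from plan import *
i=eyes.camera_info("wrist"); s=512/460
print("dish rim centre",plane(i,[(200*s,84*s)],.042).round(4),"extremes",plane(i,[(147*s,82*s),(252*s,86*s)],.042).round(4),"truffle0",plane(i,[(205*s,96*s)],.02).round(4))
print("lip corners seen",plane(i,[(182*s,150*s),(270*s,150*s)],.1135).round(4))
C=q2R(get_state()["orientation"])*Rct; p=get_state()["tcp_pos"]
print("predicted lip px/s", (proj(i,[p+q2R(get_state()["orientation"]).apply(oct_)+C.apply([.053,y,.084]) for y in(-.021,.021)])/s).round(0))
E
```

```text
dish rim centre [[ 0.3089 -0.3198  0.042 ]] extremes [[ 0.3072 -0.3615  0.042 ]
 [ 0.3107 -0.2737  0.042 ]] truffle0 [[ 0.3162 -0.3113  0.02  ]]
lip corners seen [[ 0.3548 -0.347   0.1135]
 [ 0.359  -0.2927  0.1135]]
predicted lip px/s [[270.  92.]
 [179.  94.]]
```

```bash
python3 -m inch '[0.08,0.31,0.13,-0.043, 0.06,0.31,0.13,-0.043, 0.05,0.31,0.13,-0.043, 0,0.31,0.13,-0.043, 0,0.31,0.13,-0.043]' >/dev/null; python3 -m inch '[0,0,0,0, 0,0,0,0, 0,0,0,0, 0,0,0,0, 0,0,0,0]' >/dev/null; python3 - <<'E'
from plan import *
p,q,f=cur(); im=eyes.read_camera("wrist"); im2=eyes.read_camera("scene")
cv2.imwrite("pics/w3.png",np.hstack([cv2.resize(im,(460,345)),cv2.resize(im2[200:320,140:300],(340,345))])[:,:,::-1])
E
```

```text
t 12.8 phi deg 91.3 drift [0.   0.11] p [ 0.3948 -0.3116  0.1258] F [-0.13 -0.44 -4.1 ] grip 46.2 q [-0.9   0.45 -0.08  1.31  0.12 -1.1 ]
```

View pics/w3.png

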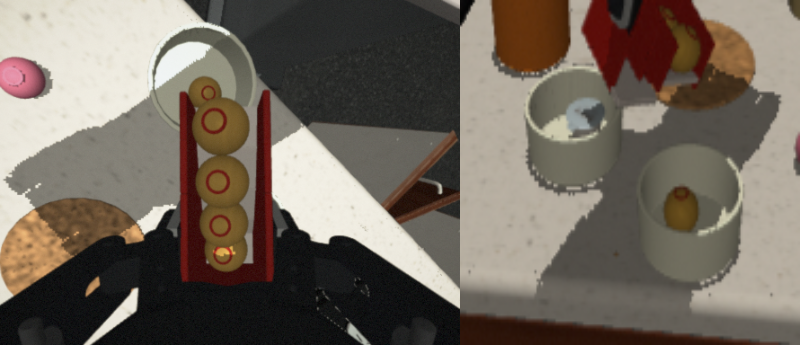

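No truffle is out yet at 16° of tilt; all four still show in the cup at (220,126), (222,182), (224,224) and (226,254). I'll go on in small steps and check those patches by colour.

```bash
cat >> plan.py <<'E'
def gold():
    im=eyes.read_camera("wrist"); np.save("pics/last.npy",im); hsv=cv2.cvtColor(im,cv2.COLOR_RGB2HSV).astype(int); s=512/460
    m=((hsv[...,0]>8)&(hsv[...,0]<30)&(hsv[...,1]>90)); o=[]
    for u,v in [(220,126),(222,182),(224,224),(226,254)]:
        x,y=int(u*s),int(v*s); o.append(round(float(m[y-9:y+10,x-9:x+10].mean()),2))
    print("gold at flats 1-4",o)
def nxt(deg,off,n):
    p,q,f=cur(); C=q*Rct; m=C.as_matrix(); print("eff",np.degrees(np.arctan2(-m[2,0],m[2,2])).round(1),"lip",(p+q.apply(oct_)+C.apply([.053,0,.056])).round(4))
    x=pose2(np.radians(deg),off); k=-(np.radians(deg)-f)/n; print("next",x[0].round(3),"eff,roll,head,lipz,za",np.round(x[2:],3)); print(np.round(rows(p,q,x[0],[k]*n),2).tolist(),"turn",round(k,4))
E
sed -i 's/^D=.*/D=np.array([.311,-.319])/' plan.py
python3 -m inch '[0,0.31,0.1,-0.043, 0,0.31,0.1,-0.043, 0,0,0,0, 0,0,0,0, 0,0,0,0]' >/dev/null; python3 - <<'E'
from plan import *
gold(); nxt(101,.022,2)
E
```

```text
gold at flats 1-4 [0.8, 0.81, 0.78, 0.85]
t 13.3667 phi deg 96.3 drift [0.  0.1] p [ 0.3936 -0.3052  0.1258] F [-0.17 -0.31 -3.26] grip 46.2 q [-0.89  0.44 -0.1   1.31  0.12 -1.18]
eff 17.8 lip [ 0.3324 -0.3163  0.1087]
next [ 0.392 -0.297  0.125] eff,roll,head,lipz,za [ 1.93860e+01 -1.86370e+01 -1.64942e+02  1.07000e-01  6.80000e-02]
[-0.02, 0.37, 0.13, -0.04, -0.04, 0.37, 0.13, -0.04] turn -0.0414
```

```bash
python3 -m inch '[0,0.37,0.13,-0.04, -0.04,0.37,0.13,-0.04, 0,0,0,0, 0,0,0,0, 0,0,0,0]' >/dev/null; python3 -c "
from plan import *
gold(); nxt(106,.022,2)"
```

```text
gold at flats 1-4 [1.0, 0.81, 0.78, 0.86]
t 13.8333 phi deg 100.8 drift [-0.    0.09] p [ 0.3918 -0.2976  0.1255] F [-0.09  0.09 -3.82] grip 46.2 q [-0.89  0.43 -0.12  1.3   0.12 -1.25]
eff 19.3 lip [ 0.3321 -0.3133  0.1069]
next [ 0.389 -0.291  0.127] eff,roll,head,lipz,za [ 2.09380e+01 -1.83890e+01 -1.60143e+02  1.06000e-01  6.80000e-02]
[0.0, 0.36, 0.06, -0.05, -0.01, 0.35, 0.06, -0.05] turn -0.0451
```

```bash
python3 -c "
from plan import *
gold(); gold();im=np.load('pics/last.npy'); im2=eyes.read_camera('scene')
cv2.imwrite('pics/w4.png',np.hstack([cv2.resize(im,(460,345)),cv2.resize(im2[200:320,140:300],(340,345))])[:,:,::-1])"
```

```text
gold at flats 1-4 [1.0, 0.83, 0.78, 0.86]
gold at flats 1-4 [0.81, 0.81, 0.78, 0.85]
```

View pics/w4.png

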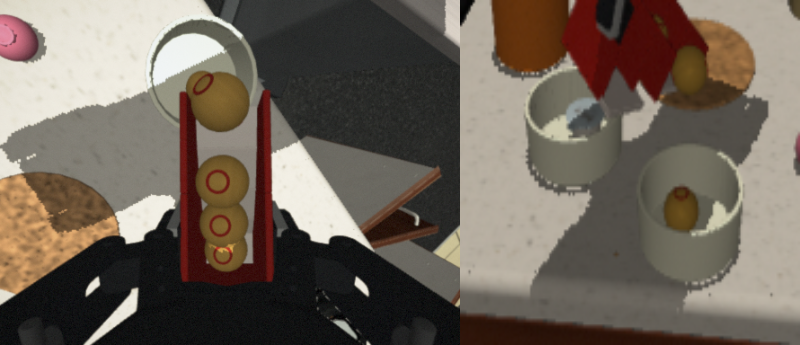

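The first truffle is rolling: it is now at (218,100), at the lip. I'll hold still and let it fall.

```bash
python3 -m inch '[0,0,0,0, 0,0,0,0, 0,0,0,0, 0,0,0,0, 0,0,0,0]' >/dev/null; python3 -c "
from plan import *
cur();gold();im=np.load('pics/last.npy'); im2=eyes.read_camera('scene')
hsv=cv2.cvtColor(im2,cv2.COLOR_RGB2HSV).astype(int);m=((hsv[...,0]>8)&(hsv[...,0]<30)&(hsv[...,1]>110)).astype(np.uint8)[245:300,215:290]
n,l,st_,c=cv2.connectedComponentsWithStats(m);print([(st_[k].tolist(),c[k].round(0)+[215,245]) for k in range(1,n) if st_[k,4]>15])
nxt(115,.028,4)"
```

```text
t 14.4 phi deg 100.9 drift [-0.01  0.12] p [ 0.3916 -0.2973  0.1255] F [-0.86  0.24 -3.  ] grip 46.1 q [-0.89  0.43 -0.12  1.3   0.12 -1.25]
gold at flats 1-4 [0.0, 0.81, 0.78, 0.84]
[([17, 20, 30, 16, 254], array([244., 274.]))]
t 14.5 phi deg 100.9 drift [-0.02  0.11] p [ 0.3916 -0.2973  0.1255] F [ 0.5   0.03 -4.29] grip 46.1 q [-0.89  0.43 -0.12  1.3   0.12 -1.25]
eff 19.3 lip [ 0.332  -0.313   0.1069]
next [ 0.389 -0.277  0.123] eff,roll,head,lipz,za [ 2.36380e+01 -1.76070e+01 -1.51377e+02  1.00000e-01  6.20000e-02]
[-0.1, 0.46, 0.21, -0.06, -0.13, 0.46, 0.21, -0.06, -0.15, 0.45, 0.21, -0.06, -0.18, 0.44, 0.21, -0.06] turn -0.0616
```

One truffle is out and two now lie side by side in the dish (scene blob 30 px wide). Next I'll tip further for the second.

```bash
python3 -m inch '[-0.1,0.46,0.21,-0.06, -0.13,0.46,0.21,-0.06, -0.15,0.45,0.21,-0.06, -0.18,0.44,0.21,-0.06, 0,0,0,0]' >/dev/null; python3 -c "
from plan import *
gold(); nxt(125,.03,4)"
```

```text
gold at flats 1-4 [0.0, 0.81, 0.78, 0.87]
t 14.9667 phi deg 114.6 drift [-0.03  0.15] p [ 0.3885 -0.2765  0.1232] F [ 0.73 -0.29 -3.02] grip 46.1 q [-0.87  0.41 -0.17  1.27  0.13 -1.47]
eff 23.5 lip [ 0.3352 -0.3048  0.1003]
next [ 0.381 -0.264  0.115] eff,roll,head,lipz,za [ 2.6421e+01 -1.6262e+01 -1.4140e+02  8.9000e-02  5.4000e-02]
[0.01, 0.3, 0.31, -0.05, -0.0, 0.3, 0.31, -0.05, -0.02, 0.3, 0.31, -0.05, -0.03, 0.3, 0.31, -0.05] turn -0.0454
```

```bash
python3 -m inch '[0,0.3,0.28,-0.045, 0,0.3,0.28,-0.045, 0,0.3,0.28,-0.045, 0,0.3,0.28,-0.045, 0,0,0,0]' >/dev/null;  python3 -m inch '[0,0,0,0, 0,0,0,0, 0,0,0,0, 0,0,0,0, 0,0,0,0]' >/dev/null; python3 -c "
from plan import *
gold(); nxt(131,.03,2)"
```

```text
gold at flats 1-4 [0.0, 0.81, 0.78, 0.86]
t 15.85 phi deg 124.9 drift [-0.04  0.11] p [ 0.3806 -0.2648  0.1158] F [-0.93 -0.59 -3.45] grip 46.1 q [-0.86  0.39 -0.22  1.24  0.13 -1.65]
eff 26.4 lip [ 0.3343 -0.3013  0.0898]
next [ 0.374 -0.257  0.115] eff,roll,head,lipz,za [ 2.79440e+01 -1.52340e+01 -1.35273e+02  8.70000e-02  5.80000e-02]
[-0.01, 0.48, 0.2, -0.05, -0.03, 0.47, 0.2, -0.05] turn -0.053
```

```bash
python3 -m inch '[0,0.48,0.2,-0.053, 0,0.47,0.2,-0.053, 0,0,0,0, 0,0,0,0, 0,0,0,0]' >/dev/null;  python3 -m inch '[0,0,0,0, 0,0,0,0, 0,0,0,0, 0,0,0,0, 0,0,0,0]' >/dev/null; python3 -c "
from plan import *
gold(); nxt(137,.03,2)"
```

```text
gold at flats 1-4 [0.0, 0.81, 0.79, 0.87]
t 16.7333 phi deg 131.0 drift [-0.05  0.12] p [ 0.3736 -0.2573  0.1144] F [ 0.28 -0.35 -3.08] grip 46.1 q [-0.87  0.37 -0.24  1.23  0.13 -1.76]
eff 28.0 lip [ 0.332  -0.298   0.0867]
next [ 0.366 -0.251  0.113] eff,roll,head,lipz,za [ 2.93370e+01 -1.40550e+01 -1.29031e+02  8.40000e-02  8.90000e-02]
[0.02, 0.44, 0.16, -0.05, -0.0, 0.45, 0.16, -0.05] turn -0.0522
```

```bash
python3 -m inch '[0,0.44,0.15,-0.052, 0,0.45,0.15,-0.052, 0,0,0,0, 0,0,0,0, 0,0,0,0]' >/dev/null;  python3 -m inch '[0,0,0,0, 0,0,0,0, 0,0,0,0, 0,0,0,0, 0,0,0,0]' >/dev/null; python3 -c "
from plan import *
gold(); nxt(142,.03,2)"
```

```text
gold at flats 1-4 [0.0, 0.78, 0.79, 0.86]
t 17.6167 phi deg 137.0 drift [-0.06  0.12] p [ 0.3664 -0.2512  0.1136] F [ 0.03 -0.76 -3.4 ] grip 46.1 q [-0.87  0.36 -0.27  1.22  0.13 -1.87]
eff 29.3 lip [ 0.3299 -0.2956  0.0845]
next [ 0.36  -0.247  0.113] eff,roll,head,lipz,za [ 3.03900e+01 -1.29680e+01 -1.23739e+02  8.30000e-02  9.00000e+00]
[0.03, 0.39, 0.12, -0.04, 0.01, 0.39, 0.12, -0.04] turn -0.0438
```

```bash
python3 -m inch '[0,0.39,0.1,-0.044, 0,0.39,0.1,-0.044, 0,0,0,0, 0,0,0,0, 0,0,0,0]' >/dev/null; python3 -c "
from plan import *
gold()";  python3 -m inch '[0,0,0,0, 0,0,0,0, 0,0,0,0, 0,0,0,0, 0,0,0,0]' >/dev/null; python3 -c "
from plan import *
gold(); im=np.load('pics/last.npy'); im2=eyes.read_camera('scene')
cv2.imwrite('pics/w5.png',np.hstack([cv2.resize(im,(460,345)),cv2.resize(im2[200:320,140:300],(340,345))])[:,:,::-1])
hsv=cv2.cvtColor(im2,cv2.COLOR_RGB2HSV).astype(int);m=((hsv[...,0]>8)&(hsv[...,0]<30)&(hsv[...,1]>110)).astype(np.uint8)[245:300,215:290]
n,l,st_,c=cv2.connectedComponentsWithStats(m);print([(st_[k].tolist(),c[k].round(0)+[215,245]) for k in range(1,n) if st_[k,4]>15])
nxt(147,.03,2)"
```

```text
gold at flats 1-4 [0.0, 0.87, 0.79, 0.85]
gold at flats 1-4 [0.08, 0.83, 0.79, 0.86]
[([17, 20, 29, 15, 252], array([244., 274.]))]
t 18.6 phi deg 142.0 drift [-0.07  0.12] p [ 0.3598 -0.2466  0.1134] F [ 0.66  1.15 -2.91] grip 46.1 q [-0.87  0.34 -0.29  1.22  0.13 -1.96]
eff 30.4 lip [ 0.3279 -0.2937  0.0831]
next [ 0.352 -0.243  0.113] eff,roll,head,lipz,za [ 3.13360e+01 -1.17970e+01 -1.18362e+02  8.10000e-02  9.00000e+00]
[0.05, 0.39, 0.12, -0.04, 0.03, 0.39, 0.12, -0.04] turn -0.0434
```

```bash
python3 -m inch '[0,0,0,0, 0,0,0,0, 0,0,0,0, 0,0,0,0, 0,0,0,0]' >/dev/null; python3 -c "
from plan import *
gold(); im2=eyes.read_camera('scene')
hsv=cv2.cvtColor(im2,cv2.COLOR_RGB2HSV).astype(int);m=((hsv[...,0]>8)&(hsv[...,0]<30)&(hsv[...,1]>110)).astype(np.uint8)[245:300,215:290]
n,l,st_,c=cv2.connectedComponentsWithStats(m);print([(st_[k].tolist(),c[k].round(0)+[215,245]) for k in range(1,n) if st_[k,4]>15])
cur()"
```

```text
gold at flats 1-4 [0.0, 0.0, 0.79, 0.86]
[([31, 19, 23, 16, 210], array([258., 272.])), ([15, 20, 16, 15, 171], array([238., 272.]))]
t 19.1167 phi deg 142.0 drift [-0.06  0.12] p [ 0.3598 -0.2467  0.1135] F [-0.43 -0.32 -2.43] grip 46.1 q [-0.87  0.34 -0.29  1.22  0.13 -1.96]
```

Both truffles are out: flats 1 and 2 are empty, flats 3 and 4 still hold theirs, and the gold area in the dish has grown. Now I'll turn the cup upright while rising and going back over the mat.

```bash
python3 -c "
from plan import *
p,q,f=cur(); a=np.array([.37,-.255,.175]); r1=rows(p,q,a,[.12]*5); q1=q*R.from_euler('z',.6)
n=15;k=(f-.6)/(n+1);r2=rows(a,q1,np.array([.4922,-.4184,.16]),[round(k,3)]*n)
print(np.array(r1).reshape(-1,4).round(2).tolist());print(k,np.array(r2).reshape(-1,4).round(2).tolist())"
```

```text
t 19.1167 phi deg 142.0 drift [-0.06  0.12] p [ 0.3598 -0.2467  0.1135] F [-0.43 -0.32 -2.43] grip 46.1 q [-0.87  0.34 -0.29  1.22  0.13 -1.96]
[[-0.23, 0.0, -1.24, 0.12], [-0.22, 0.03, -1.24, 0.12], [-0.22, 0.06, -1.24, 0.12], [-0.21, 0.08, -1.24, 0.12], [-0.2, 0.11, -1.24, 0.12]]
0.11742968570215787 [[-0.24, -1.31, -0.28, 0.12], [-0.39, -1.27, -0.28, 0.12], [-0.54, -1.22, -0.28, 0.12], [-0.68, -1.15, -0.28, 0.12], [-0.81, -1.06, -0.28, 0.12], [-0.93, -0.96, -0.28, 0.12], [-1.03, -0.85, -0.28, 0.12], [-1.12, -0.72, -0.28, 0.12], [-1.2, -0.58, -0.28, 0.12], [-1.26, -0.44, -0.28, 0.12], [-1.3, -0.29, -0.28, 0.12], [-1.33, -0.14, -0.28, 0.12], [-1.33, 0.02, -0.28, 0.12], [-1.32, 0.18, -0.28, 0.12], [-1.29, 0.33, -0.28, 0.12]]
```

```bash
python3 -m inch '[-0.23,0,-1.24,0.06, -0.22,0.03,-1.24,0.12, -0.22,0.06,-1.24,0.12, -0.21,0.08,-1.24,0.12, -0.2,0.11,-1.24,0.12]' >/dev/null; python3 -m inch '[-0.24,-1.31,-0.28,0.12, -0.39,-1.27,-0.28,0.12, -0.54,-1.22,-0.28,0.12, -0.68,-1.15,-0.28,0.12, -0.81,-1.06,-0.28,0.12]' >/dev/null; python3 -m inch '[-0.93,-0.96,-0.28,0.12, -1.03,-0.85,-0.28,0.12, -1.12,-0.72,-0.28,0.12, -1.2,-0.58,-0.28,0.12, -1.26,-0.44,-0.28,0.12]' >/dev/null; python3 -m inch '[-1.3,-0.29,-0.28,0.12, -1.33,-0.14,-0.28,0.12, -1.33,0.02,-0.28,0.12, -1.32,0.18,-0.28,0.12, -1.29,0.33,-0.28,0.12]' >/dev/null; python3 -c "
from plan import *
p,q,f=cur(); gold(); print(f, np.round(q.inv().apply(np.array([.4922,-.4184,.09])-p)*100,2))"
```

```text
t 20.7833 phi deg 7.6 drift [0.08 0.12] p [ 0.4979 -0.4136  0.1603] F [ 0.3  -0.87 -2.64] grip 46.4 q [-0.87  0.72  0.47  1.59  0.13  0.39]
gold at flats 1-4 [0.0, 0.0, 0.8, 0.85]
0.1327588163336989 [-2.4  -0.75  6.61]
```

```bash
python3 -m inch '[-0.5,-0.2,1.3,0.066, -0.5,-0.2,1.3,0.066, -0.5,-0.2,1.3,0, -0.5,-0.2,1.3,0, -0.4,0,1.3,0]' >/dev/null; python3 -c "
from plan import *
p,q,f=cur(); print(f, np.round(q.inv().apply(np.array([.4922,-.4184,.062])-p)*100,2))"
```

```text
t 21.25 phi deg 0.5 drift [0.09 0.12] p [ 0.4889 -0.4184  0.0907] F [-0.19 -0.01 -3.68] grip 46.4 q [-0.89  0.75  0.34  1.44  0.12  0.5 ]
0.007942807236014931 [-0.91  0.4   2.71]
```

```bash
python3 -m inch '[-0.25,0.1,0.8,0, -0.25,0.1,0.8,0, -0.25,0.1,0.6,0, -0.15,0.05,0.4,0, 0,0,0,0]' >/dev/null; python3 -m inch '[-0.03,0,0.1,0, -0.03,0,0.1,0, -0.03,0,0.1,0, 0,0,0,0, 0,0,0,0]' ; python3 -c "
from plan import *
cur()"
```

```text
clock: 22.08
tcp_pos: [0.4923, -0.4189, 0.0613]
orientation: [-0.124, 0.638, 0.755, 0.087]
wrist_force: [0.0, -0.4, -2.9]
finger_gap: 0.0415
grip_force: 46.4
t 22.0833 phi deg 0.4 drift [0.06 0.05] p [ 0.4923 -0.4189  0.0613] F [ 0.03 -0.45 -2.88] grip 46.4 q [-0.89  0.77  0.31  1.39  0.12  0.5 ]
```

```bash
python3 -m inch '[-0.03,0,0.08,0, -0.03,0,0.08,0, 0,0,0,0, 0,0,0,0, 0,0,0,0]' ; python3 -m inch '[-0.02,0,0.06,0, -0.02,0,0.06,0, 0,0,0,0, 0,0,0,0, 0,0,0,0]'
```

```text
clock: 22.5
tcp_pos: [0.4922, -0.4189, 0.0593]
orientation: [-0.124, 0.638, 0.755, 0.087]
wrist_force: [0.6, 0.6, -3.1]
finger_gap: 0.042
grip_force: 46.4
clock: 22.92
tcp_pos: [0.4923, -0.419, 0.0585]
orientation: [-0.124, 0.638, 0.755, 0.087]
wrist_force: [-0.9, -0.6, 0.6]
finger_gap: 0.0419
grip_force: 46.8
```

```bash
python3 -m inch '[-0.01,0,0.03,0, 0,0,0,0, 0,0,0,0, 0,0,0,0, 0,0,0,0]' >/dev/null; python3 -m inch '[0,0,0,0, 0,0,0,0, 0,0,0,0, 0,0,0,0, 0,0,0,0]' 1 | tail -2; python3 -m inch '[0,0,0,0, 0,0,0,0, 0,0,-1,0, 0,0,-1,0, 0,0,-2,0]' >/dev/null; python3 -m inch '[0,0,-3,0, 0,0,-3,0, 0,0,-3,0, 0,0,-3,0, 0,0,0,0]' ; python3 -c "
from plan import *
cur(); ims=[eyes.read_camera(n) for n in('wrist','scene')]
cv2.imwrite('pics/f.png',np.hstack([cv2.resize(ims[0],(400,300)),cv2.resize(ims[1][160:310,130:330],(400,300))])[:,:,::-1])"
```

```text
finger_gap: 0.0852
grip_force: 0.0
clock: 24.58
tcp_pos: [0.5057, -0.4685, 0.2183]
orientation: [-0.118, 0.639, 0.755, 0.086]
wrist_force: [1.2, -0.2, 0.4]
finger_gap: 0.0854
grip_force: 0.0
t 24.5833 phi deg 0.4 drift [-0.27 -0.55] p [ 0.5057 -0.4685  0.2183] F [ 1.19 -0.24  0.4 ] grip 0.0 q [-0.91  0.83  0.81  1.82  0.12  0.48]
```

View pics/f.png

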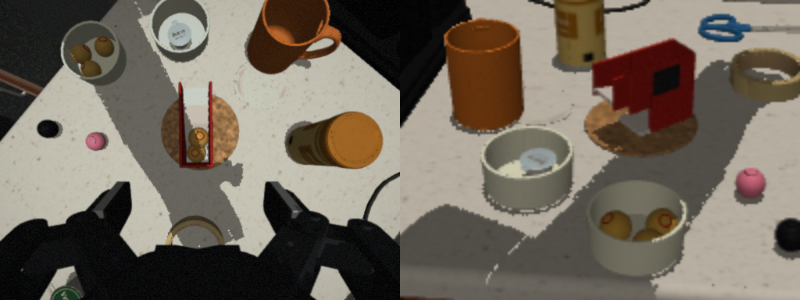

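The last view shows three truffles in the dish (wrist half, near (95,50)). The cup stands upright on its mat with two truffles at its rear (200,145), and the tub, mug, jar and tape look to be where they were. The gripper is open and clear, so I'll hand in.

```bash
python3 -c "
from workcell import env; print(env.hand_in())"
```

```text
the job is handed in; nothing more can be done
None
```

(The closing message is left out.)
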